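Find the price-card stand with the weak clip

TASK

Draw the price card out of each of the three stands, feeling how hard each clip holds it, and lay the three cards face up, one on another, squarely on the pile already begun. One clip has lost its spring and lets go far more easily than the other two: set that stand upright in the repair tray, and leave the two sound stands upright where they are. Do not lift a stand with its card still in it, and do not disturb the other things on the counter.

Things in the scene. Friction and masses are not known exactly. Their poses are not given: they have to be found in the camera images.
- stand_1_grip (a point): one of three alike price-card stands. The point is the middle of its grey block, 45 mm above the underside and 14 mm behind the foot's centre: grasp here from above across the block's 40 mm (y) once the card is out; its side faces reach from 20 to 58 mm above the underside. Axes: z up; x level, to the back, the way the card leans. Steel foot 96 (x) by 60 (y) by 20 mm high; 0.8 to 1.0 kg in all
- stand_2_grip (a point): another stand, like stand_1. In front of the block sits a sprung jaw, at most 36 mm wide in y, with a thumb tab that stands up to 70 mm above the underside, 26 mm in front (-x) of the foot's centre. The stand's weight and rubber pad hold it down while its card is drawn slowly along the card's plane
- stand_3_grip (a point): another stand, like stand_1. The stands' numbers say nothing of their places or of the strength of their clips
- card_1_mid (a point): rigid white price card, 100 x 64 x 5 mm, 40 g, brown panel on its face. The point is its centre; x along the 100 mm side, away from the edge in the clip; y along the 64 mm side; z out of its face. It starts in stand_1's clip, leaning 45 degrees back, its face up and towards the stand's front. Grasp it across the 64 mm: the clip covers only the middle 40 mm of the width, up to 46 mm from the lower edge
- card_2_mid (a point): another card, same as card_1, in the clip of stand_2. A card slides out along its own x; the jaw's lip presses 26 mm above its lower edge, so that it is free after about 30 mm, and holds nearly evenly until then
- card_3_mid (a point): another card, same as card_1, in the clip of stand_3. A sound clip holds a card with roughly 4 to 5.5 N against a slow pull, the weak one with roughly 1 to 2 N; the force shows while the card moves and eases at a stop. Pushed against the clip's sides by the grasp a card rubs and drags more: ease it first. One clip of three is weak
- stand_1_lip (a point): the middle of the lip of stand_1's sprung front jaw, where it bears on the card's face; it shuts about 4 mm when the card has left. A tired spring stops a fraction of a millimetre short of shut, too little to see or to measure here
- stand_2_lip (a point): the same for stand_2
- stand_3_lip (a point): the same for stand_3
- pile_top (a point): the pile already begun: four cards of the same size lying face up, fixed, 100 mm along x by 64 mm along y, 20 mm high. The point is the middle of its top face, z up
- tray_floor (a point): the repair tray: a low open wooden tray with a grey lining, 140 mm along x by 112 mm along y outside, walls 4 mm thick and 26 mm high, fixed. The point is the middle of its inner floor, 4 mm above the worktop, z up
- gift_box_2: bystander: small kraft gift box, 66 x 66 x 46 mm, origin at the centre of its underside
- spice_jar_1: bystander: jar with a red cap, 45 mm across, 106 mm high, origin at the centre of its underside
- scoop: bystander: steel scoop with a wooden handle, 182 mm long, 26 mm high, lying flat, origin at the centre of its underside
There are look-alikes about, which are no part of the job. Leave any yellow look-alike of the part that bears stand_2_grip alone.

How it is judged:
At the end, for the whole second after the job is handed in: The three cards lie flat, face up, on the pile, centres within 8 mm and sides within 7 degrees of the pile's; the weak-clipped stand is upright on the repair tray's floor; the two sound stands are upright (3 degrees) and within 50 mm of where they stood (horizontal distance between each of card_1_mid, card_2_mid, card_3_mid and pile_top below 0.008 m and z of card_1_mid in the frame of pile_top between 0.001 and 0.016 m and angle between the x axis of each of card_1_mid, card_2_mid, card_3_mid and the x axis of pile_top, either way round below 0.12 rad and angle between each of card_1_mid, card_2_mid, card_3_mid's own z axis and vertical below 0.06 rad and z of card_2_mid in the frame of pile_top between 0.001 and 0.016 m and z of card_3_mid in the frame of pile_top between 0.001 and 0.016 m and ((x of stand_1_grip in the frame of tray_floor between -0.055 and 0.055 m and y of stand_1_grip in the frame of tray_floor between -0.055 and 0.055 m and z of stand_1_grip in the frame of tray_floor below 0.05 m and angle between each of stand_1_grip, stand_2_grip, stand_3_grip's own z axis and vertical below 0.06 rad and z of stand_1_lip in the frame of stand_1_grip above 0.00653 m and distance of each of stand_2_grip, stand_3_grip from where it was at the start of the episode below 0.05 m and z of stand_2_lip in the frame of stand_2_grip below 0.00653 m and z of stand_3_lip in the frame of stand_3_grip below 0.00653 m) or (x of stand_2_grip in the frame of tray_floor between -0.055 and 0.055 m and y of stand_2_grip in the frame of tray_floor between -0.055 and 0.055 m and z of stand_2_grip in the frame of tray_floor below 0.05 m and angle between each of stand_2_grip, stand_1_grip, stand_3_grip's own z axis and vertical below 0.06 rad and z of stand_2_lip in the frame of stand_2_grip above 0.00653 m and distance of each of stand_1_grip, stand_3_grip from where it was at the start of the episode below 0.05 m and z of stand_1_lip in the frame of stand_1_grip below 0.00653 m and z of stand_3_lip in the frame of stand_3_grip below 0.00653 m) or (x of stand_3_grip in the frame of tray_floor between -0.055 and 0.055 m and y of stand_3_grip in the frame of tray_floor between -0.055 and 0.055 m and z of stand_3_grip in the frame of tray_floor below 0.05 m and angle between each of stand_3_grip, stand_1_grip, stand_2_grip's own z axis and vertical below 0.06 rad and z of stand_3_lip in the frame of stand_3_grip above 0.00653 m and distance of each of stand_1_grip, stand_2_grip from where it was at the start of the episode below 0.05 m and z of stand_1_lip in the frame of stand_1_grip below 0.00653 m and z of stand_2_lip in the frame of stand_2_grip below 0.00653 m))); the robot touches nothing.
It fails at once if a stand is lifted with its card still in the clip ((height (world z) of stand_1_grip above 0.07 m and distance between card_1_mid and stand_1_grip below 0.045 m) or (height (world z) of stand_2_grip above 0.07 m and distance between card_2_mid and stand_2_grip below 0.045 m) or (height (world z) of stand_3_grip above 0.07 m and distance between card_3_mid and stand_3_grip below 0.045 m)).
It fails at once if the gift box, the jar or the scoop is moved more than 30 mm (distance of any of gift_box_2, spice_jar_1, scoop from where it was at the start of the episode above 0.03 m).
It also fails if it takes over 72 s, if anything falls off the work surface, if the arm or the gripper's body presses on something with over 40 N, if the wrist force passes 120 N, or if a joint passes its speed limit or range.

ROBOT

A 6-joint arm with a two-finger parallel gripper is mounted at the origin on a cart in front of the work surface, level with it; the furniture and walls round the work are solid. World frame = base frame: x ahead of the robot, y to its left, z up, the work surface at z = 0. Lengths are in m, angles in rad, forces in N, time in s.
With the tool pointing down it reaches from about 0.35 to 0.725 m from the base axis. Payload 4.3 kg.
Tool frame: the origin (TCP) lies between the finger pads; the fingertips stand 25 mm ahead of it and the grasp point (between the pads) lies 6 mm ahead of it; z points along the fingers, y is the line along which they close (so a half turn about z gives the same grasp; the last joint's range is limited). The gripper opens to 85 mm and grips with 20 to 120 N. Pads are 22 mm wide; open, the fingers measure 114 mm over their backs; the gripper's body (76 mm by 85 mm) begins 54 mm behind the grasp point. The pads swing forward as they close: fully open they stand 13 mm farther back than shut.
Start: joints at [-1.276, 0.377, 0.081, 1.274, 0, 1.46], TCP at [0.226, -0.529, 0.256] pointing down, gripper open.
Joint ranges: [-2.72, 2.72], [-0.84, 1.66], [-1.02, 1.22], [-1.77, 2.12], [-1.37, 1.28], [-3.14, 3.14]. Speed limits (rad/s): [2.57, 2.57, 3.14, 3.14, 3.14, 3.14].

INTERFACE

Orientations are given as [roll, pitch, yaw] about the fixed x, y, z axes, in that order (R = Rz(yaw) Ry(pitch) Rx(roll)).
In Python, from plant import env, hand, imaging, job, status gives the robot as it stands. The module is installed in compiled form; this text tells all that it offers. Calls block until the motion is done:
- env.reach(position, orientation): joint-space move of the TCP to a pose.
- env.servo_line(position, attitude=None, vel=0.15, max_force=None): straight line of the TCP; attitude=None keeps the orientation; vel is the mean speed in m/s. With max_force (N) it stops when the force on the tool has changed by that much, and returns True; else False.
- env.move_joints(angles): joint-space move.
- hand.open_gripper() and hand.close_gripper(force=None): open the fingers fully, or close them until they stop; force is the grip in N (None keeps the last).
- env.sleep(seconds).
- env.solve_ik(position, orientation): joint angles nearest the present ones, or None.
- imaging.read_camera(name): name is "side" or "top"; returns a dict with "pixels" (384x512x3 uint8, red, green, blue), "intrinsics" (3x3 intrinsics, pixels), "k1" (the pictures are not rectified: a ray, as slopes to the right and down, at radius r is drawn at 1 + k1 r^2 times it, then the intrinsics apply), "R" (3x3) and "t" (3): a world point X has camera coordinates R X + t. Camera axes: x right, y down, z forward; pixel columns grow to the right and rows downward; lengths in m; the calibration is good to about 2 mm. A picture is of the moment at which its call begins. There is no depth.
A pose or a line that the arm cannot do raises env.Unreachable and nothing moves.
- job.finish_job(): hands the job in; it is judged then, once.
Readings, each from a call of its own:
- status.current_time_s(): time.
- status.current_q(): joint angles.
- status.current_joint_vel(): joint speeds.
- status.current_joint_torque(): joint torques, N m.
- status.current_tcp_pos(): TCP position.
- status.current_tcp_rot(): TCP orientation.
- status.current_wrist_force(): force on the tool from outside, world axes, zero at the start.
- status.current_torque(): the same for the moment, N m.
- status.current_width(): finger opening in m.
- status.current_gripper_force(): force on a finger pad.
Only numpy, scipy, OpenCV 4.12 (cv2) and the standard library are available. Lean on these libraries where they do the work, as an engineer would, in place of code of your own. Each camera call takes 0.05 s, during which the arm holds its last target. There are 200 camera calls.

## Working session

There is one attempt and no reset: what is moved stays moved. The work goes in short steps, each a Python script; the robot and the scene stay as the last script left them, time stands still between calls to the robot, and variables do not carry over. Pictures are saved under pics/ and viewed, at most 13 in all, crops included, and the job is handed in when it is done.

```bash
mkdir -p pics
python3 - <<'E'
from plant import env,hand,imaging,job,status
import cv2,pickle
for n in("top","side"):
    c=imaging.read_camera(n); pickle.dump(c,open(n+'.pkl','wb'))
    cv2.imwrite(f'pics/{n}0.png',cv2.resize(c["pixels"][:,:,::-1],(800,600),interpolation=cv2.INTER_CUBIC))
    print(c["intrinsics"],c["k1"],c["R"],c["t"],-c["R"].T@c["t"])
print(status.current_time_s(),status.current_wrist_force(),status.current_tcp_rot())
E
```

```text
[[379.83445649   0.         247.63051833]
 [  0.         379.83445649 192.19919372]
 [  0.           0.           1.        ]] -0.08872908721767797 [[ 2.80150779e-02 -9.99606330e-01  1.52994528e-03]
 [-9.98211767e-01 -2.80567812e-02 -5.27833833e-02]
 [ 5.28055294e-02 -4.84787858e-05 -9.98604814e-01]] [0.00545401 0.531813   1.35274738] [0.45927666 0.02043841 1.37892259]
[[411.94897467   0.         247.4500309 ]
 [  0.         411.94897467 189.20180208]
 [  0.           0.           1.        ]] 0.0426170006438891 [[ 0.99955482 -0.02662145 -0.01347082]
 [-0.02816801 -0.69319045 -0.72020384]
 [ 0.00983503  0.72026266 -0.69363173]] [-0.52969566  0.09334443  1.62611786] [ 0.51609627 -1.12062778  1.18801852]
0.1 [-0.30457989 -0.91993856  0.10283726] [-3.13972972e+00 -1.77227557e-04  4.04809413e-01]
```

View pics/top0.png

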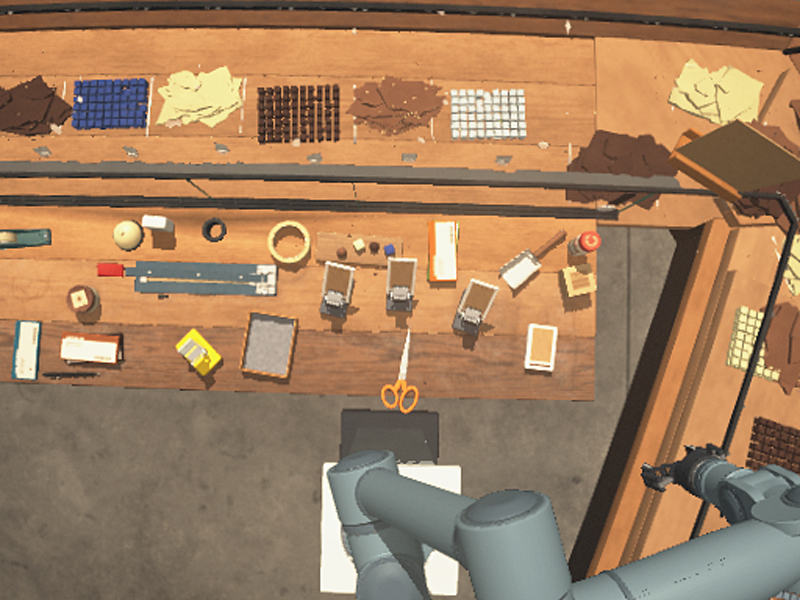

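View pics/side0.png

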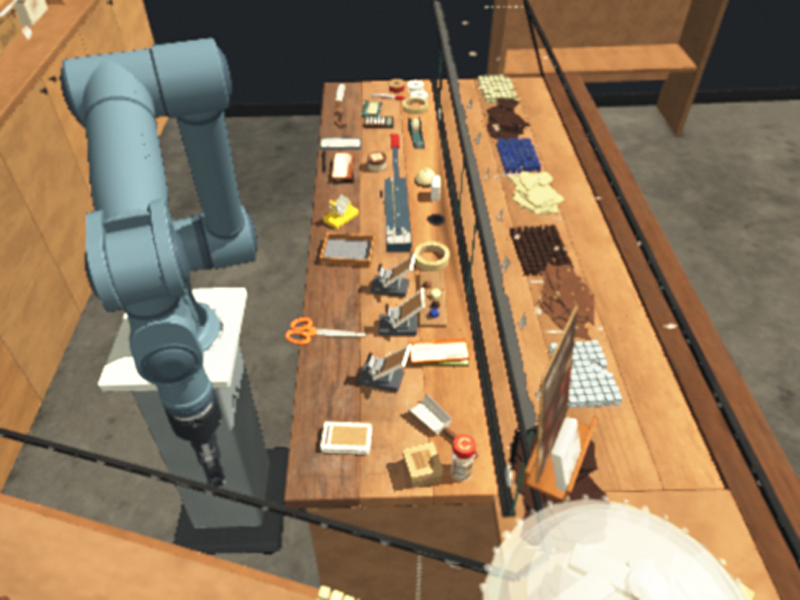

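The top view shows the three stands at (338,288), (402,283) and (475,305). The tray is at (269,345), the pile at (540,347), and the yellow look-alike at (198,352), which I'll leave alone. Enlarging to read corners.

Run:
```python
import cv2,pickle,numpy as np
T=pickle.load(open('top.pkl','rb'))["pixels"][:,:,::-1];S=pickle.load(open('side.pkl','rb'))["pixels"][:,:,::-1]
a=cv2.resize(T[158:218,200:320],(800,400),interpolation=cv2.INTER_CUBIC)
cv2.imwrite('pics/c1.png',a)
b=cv2.resize(S[155:255,225:310],(510,600),interpolation=cv2.INTER_CUBIC)
cv2.imwrite('pics/c2.png',b)
c1=cv2.resize(T[195:245,150:195],(396,440),interpolation=cv2.INTER_CUBIC);c2=cv2.resize(T[200:250,325:370],(396,440),interpolation=cv2.INTER_CUBIC)
cv2.imwrite('pics/c3.png',np.hstack([c1,c2]))
```

```text
(no output)
```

View pics/c1.png

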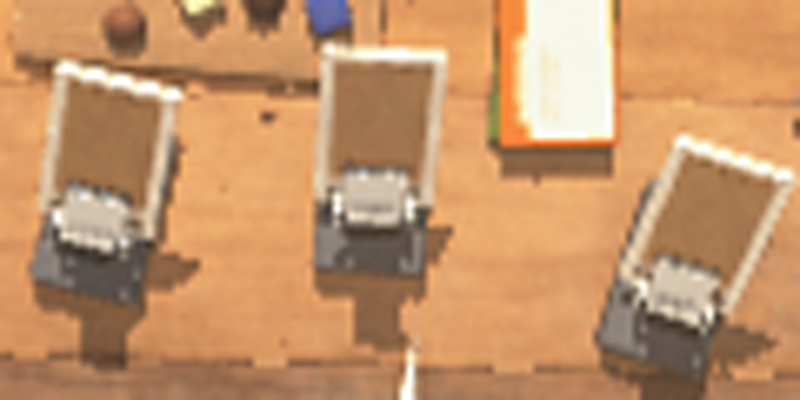

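View pics/c2.png

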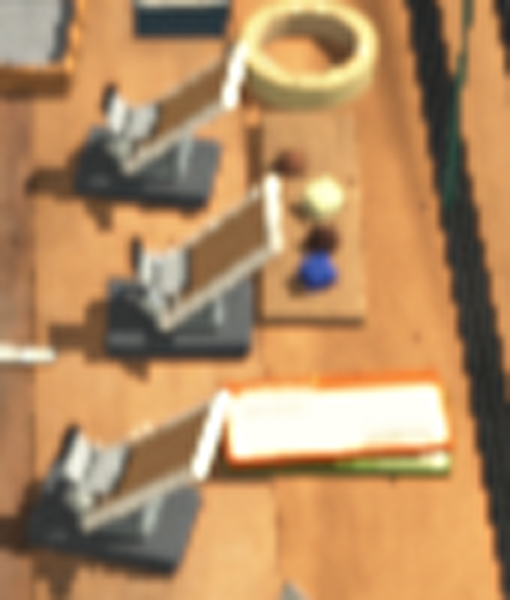

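View pics/c3.png

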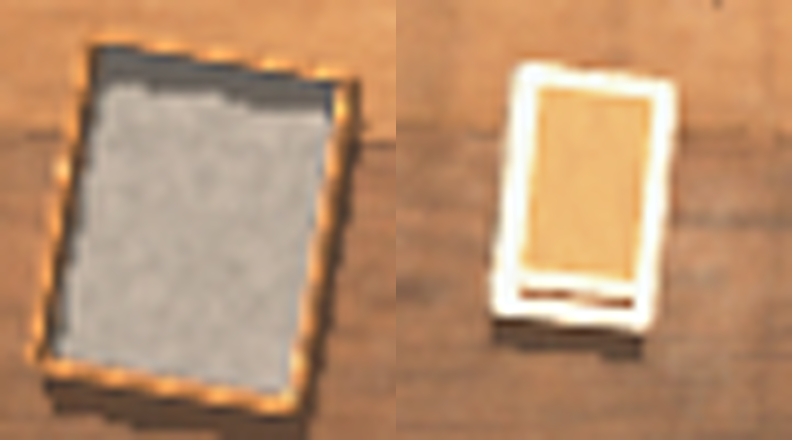

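c1 and c2 show the three stands facing the robot, with their cards leaning back. The corners I read go into the fit below. c3 shows the tray's outer corners and the pile, which has an orange panel and lies face up. The grey-jawed dark stands are the three meant, and the yellow one is only the look-alike. Next step is fitting the poses.

```bash
cat > h.py <<'E'
import numpy as np,pickle
from scipy.optimize import least_squares
from scipy.spatial.transform import Rotation as Ro
CAM={n:pickle.load(open(n+'.pkl','rb')) for n in('top','side')}
def proj(n,X):
    c=CAM[n];p=np.atleast_2d(X)@c["R"].T+c["t"];s=p[:,:2]/p[:,2:]
    s=s*(1+c["k1"]*(s**2).sum(1,keepdims=True));K=c["intrinsics"]
    return s*K[0,0]+K[:2,2]
def px(P,s,u,v): return (np.array(P,float)+.5)/s-.5+[u,v]
def place(p,L): # p=x,y,yaw
    return Ro.from_euler('z',p[2]).apply(np.array(L,float))+[p[0],p[1],0]
E
cat > fit.py <<'E'
from h import *
tc=lambda P:px(P,6.667,200,158); sc=lambda P:px(P,6,225,155)
tp=[[(62,62),(180,95),(35,280),(138,303)],[(325,47),(446,52),(317,270),(422,275)],[(683,136),(793,178),(600,345),(702,382)]]
sp=[[(241,75),(75,195),(212,207)],[(274,212),(107,357),(250,355)],[(214,435),(30,545),(180,572)]]
q=.7071
def pts(k):
    xc,zc=k; e=np.array([xc+.05*q,0,zc+.05*q]); b=e+.0025*np.array([q,0,-q])
    top=[b+[0,.032,0],b+[0,-.032,0],[-.048,.03,.02],[-.048,-.03,.02]]
    side=[e,[-.048,-.03,0],[.048,-.03,0]]
    return top,side
def res(z,raw=False):
    r=[]
    for i in range(3):
        t,s=pts(z[9:]);p=z[3*i:3*i+3]
        r+=[proj('top',place(p,t))-tc(tp[i]),proj('side',place(p,s))-sc(sp[i])]
    return np.concatenate(r).ravel()
o=least_squares(res,[.5,.15,0,.5,0,0,.5,-.1,-.3,.02,.065],loss='soft_l1')
print(o.x.round(4));print(res(o.x).reshape(3,7,2).round(1))
def rect(P,L,W,z,x0):
    loc=[(L/2,W/2,z),(L/2,-W/2,z),(-L/2,-W/2,z),(-L/2,W/2,z)]
    f=least_squares(lambda p:(proj('top',place(p,loc))-P).ravel(),x0);print(f.x.round(4),f.fun.reshape(4,2).round(1));return f.x
tray=rect(px([(90,40),(358,80),(298,412),(35,365)],8.8,150,195),.14,.112,.026,[.38,.25,-.1])
pile=rect(px([(515-396,65),(675-396,82),(650-396,330),(492-396,315)],8.8,325,200),.1,.064,.02,[.38,-.25,-.1])
# rail / side check
loc=[(.05,.032,.02),(.05,-.032,.02),(-.05,-.032,.02),(-.05,.032,.02)]
print('pile in side800',proj('side',place(pile,loc))*1.5625)
loc=[(.07,.056,.026),(.07,-.056,.026),(-.07,-.056,.026),(-.07,.056,.026)]
print('tray in side800',proj('side',place(tray,loc))*1.5625)
np.save('fit.npy',np.r_[o.x,tray,pile])
E
python3 fit.py
```

```text
[ 0.5422  0.1367 -0.2061  0.5574 -0.0065 -0.0293  0.512  -0.171  -0.2938
  0.0244  0.0729]
[[[-0.6 -0.2]
  [ 0.1 -0.8]
  [-0.8 -0.3]
  [-0.   0.1]
  [-0.8  0.1]
  [-0.2  1.7]
  [-0.2  2.4]]

 [[-0.9 -0.1]
  [-0.1  0.3]
  [-0.9 -0.1]
  [ 0.1  0.1]
  [ 0.   0.3]
  [-0.2  1.6]
  [ 0.6  1.8]]

 [[-1.  -0.1]
  [ 0.5 -0.4]
  [-0.8 -0.2]
  [-0.3 -0.5]
  [-0.4 -0.2]
  [-0.8  1.4]
  [-0.2  2.3]]]
[ 0.4239  0.2883 -0.1355] [[-0.1 -1. ]
 [ 0.2 -0.4]
 [ 0.4  0.7]
 [-0.5  0.7]]
[ 0.4337 -0.3353 -0.0779] [[ 0.3  0.3]
 [-0.4  0.2]
 [-0.2 -0.2]
 [ 0.3 -0.3]]
pile in side800 [[370.03750451 424.18260185]
 [367.89065184 449.87656184]
 [320.35276123 448.17200335]
 [324.09100499 422.60894164]]
tray in side800 [[373.32900528 236.14375689]
 [368.31543211 261.54679247]
 [318.24900847 258.446912  ]
 [325.3732445  233.33464589]]
```

```bash
cat >> h.py <<'E'
F=np.load('fit.npy');ST=[F[0:3],F[3:6],F[6:9]];TRAY=F[11:14];PILE=F[14:17]
CC=np.array([.0244,0,.0695]);RC=Ro.from_euler('y',-45,degrees=True);FLIP=Ro.from_euler('x',180,degrees=True)
D=.014;A=.020 # depth of card mid ahead of TCP; grip point along card x from its middle
def grasp(i,along=0,back=0,half=False):
    """TCP pose on card i, moved `along` the card plane, `back` away from the face"""
    Rs=Ro.from_euler('z',ST[i][2]);Rt=Rs*RC*FLIP
    c=place(ST[i],[CC])[0]+(Rs*RC).apply([A+along,0,0])
    if half:Rt=Rt*Ro.from_euler('z',180,degrees=True)
    return c-Rt.apply([0,0,D+back]),Rt.as_euler('xyz')
def pilepose(z,half=False,dx=0,dy=0):
    """TCP pose to put a card's middle at height z over the pile"""
    Rp=Ro.from_euler('z',PILE[2]);Rt=Rp*FLIP
    if half:Rt=Rt*Ro.from_euler('z',180,degrees=True)
    p=np.r_[PILE[:2],0]+Rp.apply([A+dx,dy,0]);p[2]=z+D
    return p,Rt.as_euler('xyz')
E
python3 - <<'E'
from h import *
from plant import env,status
for h in(False,True):
    for i in range(3):
        for al,b in((0,.08),(0,0),(.045,0),(.08,0)):
            q=env.solve_ik(*grasp(i,al,b,h)); print(h,i,al,b,None if q is None else np.round(q,2))
    for z in(.0225,.12):
        q=env.solve_ik(*pilepose(z,h));print(h,'pile',None if q is None else np.round(q,2))
    p=place(TRAY,[[.014,0,.05]])[0]
    q=env.solve_ik(p,(Ro.from_euler('z',TRAY[2])*FLIP).as_euler('xyz'));print('tray',q)
E
```

```text
False 0 0 0.08 [ 0.35  0.04 -1.02 -0.2  -0.38 -2.73]
False 0 0 0 [ 0.28  0.26 -1.   -0.41 -0.34 -2.79]
False 0 0.045 0 [ 0.24  0.22 -0.91 -0.29 -0.31 -2.81]
False 0 0.08 0 [ 0.22  0.2  -0.83 -0.2  -0.3  -2.83]
False 1 0 0.08 None
False 1 0 0 None
False 1 0.045 0 [-0.16  0.19 -0.97 -0.37  0.09  3.05]
False 1 0.08 0 [-0.15  0.18 -0.88 -0.27  0.09  3.06]
False 2 0 0.08 None
False 2 0 0 None
False 2 0.045 0 [-0.49  0.16 -1.01 -0.38  0.14  3.  ]
False 2 0.08 0 [-0.48  0.15 -0.92 -0.28  0.13  3.01]
False pile [-0.75  0.52 -0.3   0.75  0.    2.47]
False pile [-0.75  0.42 -0.18  0.97  0.    2.47]
tray [ 0.45805797  0.43408086 -0.40748835  0.72922712  0.         -2.54805312]
True 0 0 0.08 [ 0.35  0.04 -1.02 -0.2  -0.38  0.42]
True 0 0 0 [ 0.28  0.26 -1.   -0.41 -0.34  0.36]
True 0 0.045 0 [ 0.24  0.22 -0.91 -0.29 -0.31  0.33]
True 0 0.08 0 [ 0.22  0.2  -0.83 -0.2  -0.3   0.31]
True 1 0 0.08 None
True 1 0 0 None
True 1 0.045 0 [-0.16  0.19 -0.97 -0.37  0.09 -0.09]
True 1 0.08 0 [-0.15  0.18 -0.88 -0.27  0.09 -0.09]
True 2 0 0.08 None
True 2 0 0 None
True 2 0.045 0 [-0.49  0.16 -1.01 -0.38  0.14 -0.14]
True 2 0.08 0 [-0.48  0.15 -0.92 -0.28  0.13 -0.13]
True pile [-0.75  0.52 -0.3   0.75  0.   -0.67]
True pile [-0.75  0.42 -0.18  0.97  0.   -0.67]
tray [ 0.45805797  0.43408086 -0.40748835  0.72922712  0.         -2.54805312]
```

```bash
python3 - <<'E'
s=open('h.py').read()
s=s.replace("def grasp(","T=25 # tool tilt from vertical at the stand, deg\ndef grasp(").replace("Rt=Rs*RC*FLIP","Rt=Rs*Ro.from_euler('y',-T,degrees=True)*FLIP")
s=s.replace("Rt=Rp*FLIP","Rt=Rp*Ro.from_euler('y',45-T,degrees=True)*FLIP").replace("p[2]=z+D","p[2]=z;p=p-Rt.apply([0,0,D])")
open('h.py','w').write(s)
E
python3 - <<'E'
import h;from h import *
from plant import env
f=lambda q:'None' if q is None else np.round(q,2)
for t in(20,25,30):
    h.T=t
    for i in range(3):
        for al,b in((0,.08),(0,0),(.045,0),(.08,0)): print(t,i,al,b,f(env.solve_ik(*grasp(i,al,b,True))))
    for z in(.0225,.12):print(t,'pile',f(env.solve_ik(*pilepose(z,True))))
E
```

```text
20 0 0 0.08 [ 0.2   0.17 -0.5   0.58 -0.13  0.38]
20 0 0 0 [ 0.18  0.3  -0.55  0.4  -0.13  0.36]
20 0 0.045 0 [ 0.15  0.31 -0.44  0.5  -0.12  0.34]
20 0 0.08 0 [ 0.14  0.32 -0.34  0.58 -0.12  0.32]
20 1 0 0.08 [-0.14  0.14 -0.53  0.55  0.04 -0.11]
20 1 0 0 [-0.14  0.28 -0.58  0.36  0.04 -0.1 ]
20 1 0.045 0 [-0.13  0.29 -0.46  0.47  0.03 -0.1 ]
20 1 0.08 0 [-0.13  0.31 -0.36  0.55  0.03 -0.09]
20 2 0 0.08 [-0.47  0.11 -0.57  0.55  0.06 -0.17]
20 2 0 0 [-0.46  0.25 -0.62  0.35  0.06 -0.16]
20 2 0.045 0 [-0.45  0.26 -0.5   0.46  0.05 -0.15]
20 2 0.08 0 [-0.44  0.28 -0.4   0.54  0.05 -0.14]
20 pile [-0.63  0.84  0.21  1.31 -0.22 -0.51]
20 pile [-0.63  0.77  0.33  1.51 -0.22 -0.51]
25 0 0 0.08 [ 0.22  0.12 -0.61  0.45 -0.18  0.39]
25 0 0 0 [ 0.2   0.26 -0.65  0.26 -0.17  0.37]
25 0 0.045 0 [ 0.17  0.27 -0.54  0.36 -0.16  0.34]
25 0 0.08 0 [ 0.15  0.28 -0.45  0.43 -0.15  0.33]
25 1 0 0.08 [-0.15  0.08 -0.66  0.4   0.05 -0.11]
25 1 0 0 [-0.14  0.24 -0.69  0.21  0.05 -0.1 ]
25 1 0.045 0 [-0.14  0.25 -0.57  0.32  0.05 -0.1 ]
25 1 0.08 0 [-0.13  0.26 -0.47  0.4   0.04 -0.09]
25 2 0 0.08 [-0.48
[... 257 characters left out ...]
9 -0.19 -0.55]
30 0 0 0.08 [ 0.25  0.08 -0.71  0.3  -0.22  0.41]
30 0 0 0 [ 0.22  0.24 -0.74  0.11 -0.21  0.37]
30 0 0.045 0 [ 0.19  0.24 -0.63  0.21 -0.19  0.35]
30 0 0.08 0 [ 0.17  0.24 -0.55  0.29 -0.18  0.33]
30 1 0 0.08 [-0.16  0.03 -0.77  0.25  0.07 -0.11]
30 1 0 0 [-0.15  0.21 -0.79  0.05  0.06 -0.1 ]
30 1 0.045 0 [-0.14  0.21 -0.67  0.16  0.06 -0.1 ]
30 1 0.08 0 [-0.14  0.22 -0.58  0.25  0.05 -0.09]
30 2 0 0.08 [-0.5  -0.01 -0.81  0.26  0.1  -0.18]
30 2 0 0 [-0.48  0.18 -0.83  0.04  0.09 -0.16]
30 2 0.045 0 [-0.47  0.18 -0.71  0.16  0.09 -0.15]
30 2 0.08 0 [-0.46  0.19 -0.62  0.24  0.08 -0.14]
30 pile [-0.67  0.7  -0.01  1.08 -0.15 -0.58]
30 pile [-0.67  0.62  0.11  1.28 -0.15 -0.58]
```

```bash
sed -i 's/^T=25/T=30/' h.py
cat > act.py <<'E'
from h import *
from plant import env,hand,imaging,job,status
f=lambda v:np.round(v,4)
def fs(i): # wrist force in card axes
    return (Ro.from_euler('z',ST[i][2])*RC).inv().apply(status.current_wrist_force())
def take(i):
    env.reach(*grasp(i,0,.08,True)); env.servo_line(*grasp(i,0,0,True),vel=.12)
    env.sleep(.15); b=fs(i); hand.close_gripper(30); env.sleep(.15)
    print('t',status.current_time_s(),'width',status.current_width(),'base',f(b),'dF card axes',f(fs(i)-b),'mom',f(status.current_torque()),'tcp err',f(np.array(status.current_tcp_pos())-grasp(i,0,0,True)[0]))
    np.save('base.npy',b)
E
python3 - <<'E'
from act import *
take(2)
import cv2
c=imaging.read_camera('side')["pixels"][:,:,::-1];t=imaging.read_camera('top')["pixels"][:,:,::-1]
cv2.imwrite('pics/g1.png',np.hstack([cv2.resize(c[190:270,215:295],(400,400),interpolation=cv2.INTER_CUBIC),cv2.resize(t[150:230,265:345],(400,400),interpolation=cv2.INTER_CUBIC)]))
E
```

```text
t 3.2417 width 0.06300141574823342 base [-0.0937  0.6759  0.3563] dF card axes [ 1.9172 -1.0345  6.2955] mom [0.1553 0.4808 0.0039] tcp err [ 0.0002 -0.0002  0.0007]
```

View pics/g1.png

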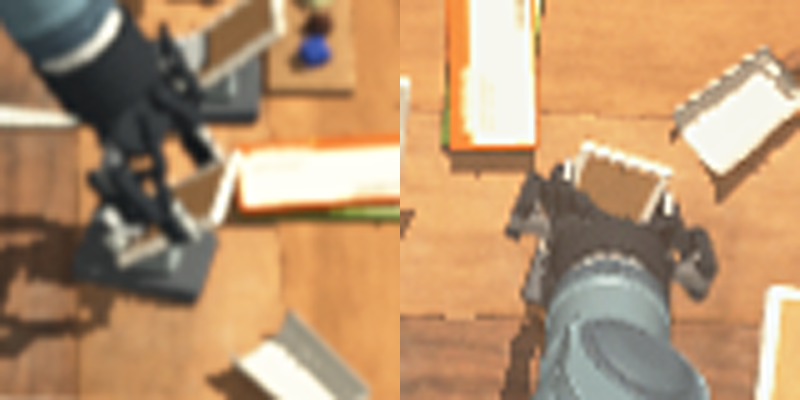

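The pads have hold of the card (width 63 mm), with the tips just beyond its underside. The pads' swing leaves about 6 N pressing on the card, so I'll ease that first and then pull.

```bash
cat >> act.py <<'E'
def ease(i):
    b=np.load('base.npy');Rk=Ro.from_euler('z',ST[i][2])*RC;rot=status.current_tcp_rot()
    p=np.array(status.current_tcp_pos());k=np.array([0,1,1])*.00018
    for n in range(7):
        d=fs(i)-b
        if max(abs(d[1:]))<.6:break
        p=p+Rk.apply(np.clip(d*k,-.001,.001)); env.servo_line(p,rot,vel=.02); env.sleep(.08)
        print('  ease',f(d))
    print('eased',f(fs(i)-b),'shift',f(Rk.inv().apply(p-grasp(i,0,0,True)[0])),status.current_time_s())
def pull(i,n=6,step=.006,lim=None):
    b=np.load('base.npy');Rk=Ro.from_euler('z',ST[i][2])*RC;rot=status.current_tcp_rot()
    p0=np.array(status.current_tcp_pos())
    for k in range(1,n+1):
        hit=env.servo_line(p0+Rk.apply([k*step,0,0]),rot,vel=.025,max_force=lim)
        print('  pull',k,hit,f(fs(i)-b),'moved',f(Rk.inv().apply(np.array(status.current_tcp_pos())-p0)[0]))
    print('t',status.current_time_s(),'width',status.current_width())
E
python3 - <<'E'
from act import *
ease(2); pull(2,1,.006,3.); pull(2,1,.006)
E
```

```text
ease [ 2.5345 -0.9671  6.6161]
  ease [ 0.692   0.5192 -3.151 ]
  ease [ 1.1634  0.0915 -1.0682]
  ease [0.3861 0.2394 3.0149]
  ease [ 0.241   0.4894 -2.0941]
  ease [ 0.9025 -0.8468 -0.7483]
  ease [ 0.7814 -0.208   2.2328]
eased [ 0.6401  1.3588 -2.583 ] shift [ 0.0007 -0.0002  0.001 ] 5.675
  pull 1 True [ 1.5228 -1.9193 -2.8181] moved 0.0007
t 5.8833 width 0.06286711336264346
  pull 1 False [-2.8825 -0.0479 -2.7209] moved 0.0048
t 6.3333 width 0.06270587442962118
```

Run:
```python
from act import *
env.sleep(.3); print([f(fs(2)) for _ in range(2)]); env.sleep(.05); print(f(fs(2)))
pull(2,6,.0025)
```

```text
[array([-3.1136,  0.2954, -1.592 ]), array([-3.1136,  0.2954, -1.592 ])]
[-3.7194 -0.3042 -1.9062]
  pull 1 False [-2.7809 -0.5451 -1.6753] moved 0.003
  pull 2 False [-2.467  -0.3148 -2.1444] moved 0.0056
  pull 3 False [-1.8693 -1.585  -1.7345] moved 0.008
  pull 4 False [-2.5981 -0.6196 -2.1315] moved 0.0104
  pull 5 False [-2.5345 -0.8198 -2.0022] moved 0.0129
  pull 6 False [-2.4005 -0.0356 -1.5067] moved 0.0153
t 8.1833 width 0.06300422638359929
```

```bash
cat >> act.py <<'E'
def away(i):
    Rk=Ro.from_euler('z',ST[i][2])*RC;p=np.array(status.current_tcp_pos());rot=status.current_tcp_rot()
    env.servo_line(p+Rk.apply([.03,0,0]),rot,vel=.12)
    env.sleep(.2);print('free',f(fs(i)-np.load('base.npy')))
    env.servo_line(np.array(status.current_tcp_pos())+[-.02,0,.06],rot,vel=.2)
def lay(n,dx=0,dy=0,rel=True):
    env.reach(*pilepose(.02+.005*n+.05,True,dx,dy))
    hit=env.servo_line(*pilepose(.0225+.005*n-.004,True,dx,dy),vel=.04,max_force=4.)
    p=np.array(status.current_tcp_pos());print('hit',hit,'above nominal',f(p-pilepose(.0225+.005*n,True,dx,dy)[0]),'t',status.current_time_s())
E
python3 - <<'E'
from act import *
pull(2,2,.006); away(2); lay(0)
import cv2
c=imaging.read_camera('side')["pixels"][:,:,::-1];t=imaging.read_camera('top')["pixels"][:,:,::-1]
cv2.imwrite('pics/g2.png',np.hstack([cv2.resize(c[240:300,185:245],(400,400),interpolation=cv2.INTER_CUBIC),cv2.resize(t[185:255,310:380],(400,400),interpolation=cv2.INTER_CUBIC)]))
E
```

```text
pull 1 False [-0.9863 -1.2429 -0.6648] moved 0.0084
  pull 2 False [-0.6671 -0.4091 -0.9232] moved 0.0126
t 8.975 width 0.06256963641789216
free [-0.0389  1.5059 -0.1762]
hit True above nominal [-0.0004 -0.0004  0.0026] t 11.9167
```

View pics/g2.png

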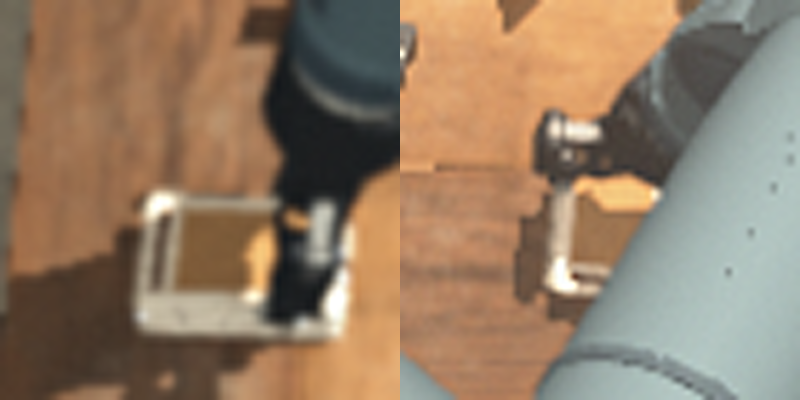

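```bash
cat >> act.py <<'E'
def release():
    hand.open_gripper(); p=np.array(status.current_tcp_pos());rot=status.current_tcp_rot()
    env.servo_line(p+Ro.from_euler('xyz',rot).apply([0,0,-.06]),vel=.2)
E
python3 - <<'E'
from act import *
release(); env.reach(*grasp(1,0,.08,True))
import cv2
c=imaging.read_camera('side')["pixels"][:,:,::-1];t=imaging.read_camera('top')["pixels"][:,:,::-1]
cv2.imwrite('pics/g3.png',np.hstack([cv2.resize(c[250:300,195:245],(400,400),interpolation=cv2.INTER_CUBIC),cv2.resize(t[200:250,325:375],(400,400),interpolation=cv2.INTER_CUBIC)]))
print(status.current_time_s())
E
```

```text
14.2333
```

View pics/g3.png

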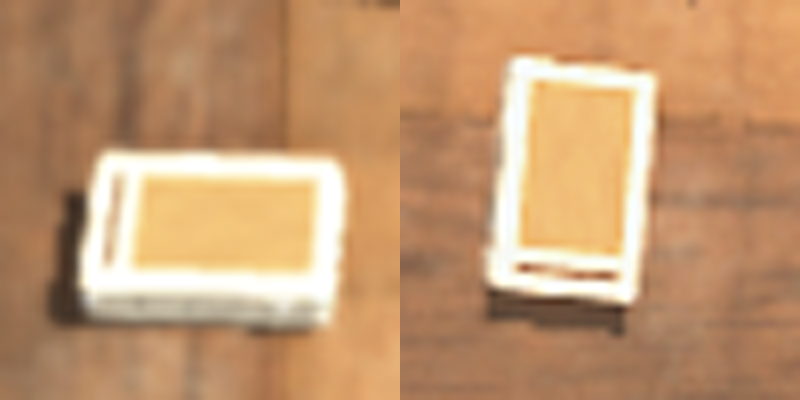

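The card lies squarely on the pile, with its corners within about 1 mm of the pile's in both views. On to stand index 1.

```bash
cat >> act.py <<'E'
def avg(i,n=6):
    r=[]
    for _ in range(n): env.sleep(.05); r.append(fs(i))
    return np.mean(r,0)
def ease2(i,n=3):
    b=np.load('base.npy');Rk=Ro.from_euler('z',ST[i][2])*RC;rot=status.current_tcp_rot();p=np.array(status.current_tcp_pos())
    for k in range(n):
        env.sleep(.15); d=avg(i)-b; print('  d',f(d))
        if k==n-1 or max(abs(d[1:]))<.8:break
        p=p+Rk.apply(np.clip(d*[0,.00012,.00015],-.001,.001)); env.servo_line(p,rot,vel=.02)
    print('shift',f(Rk.inv().apply(p-grasp(i,0,0,True)[0])),status.current_time_s())
def run(i):
    take(i); ease2(i)
    pull(i,1,.010,3.5); env.sleep(.3); print('avg held',f(avg(i)-np.load('base.npy')))
    pull(i,5,.0025)
E
python3 - <<'E'
from act import *
run(1)
E
```

```text
t 15.925 width 0.06281650203329404 base [ 0.3222  0.021  -0.2926] dF card axes [ 1.5185 -0.732   7.396 ] mom [-0.003   0.4505 -0.0779] tcp err [ 0.0004 -0.0001  0.0006]
  d [ 1.4915 -0.1096  6.5702]
  d [ 0.1498 -0.3818 -1.1174]
  d [ 0.262   0.2891 -0.903 ]
shift [ 0.0007 -0.0001  0.001 ] 17.775
  pull 1 False [ 0.6242 -0.4721 -0.3608] moved 0.011
t 18.325 width 0.06264715560750364
avg held [ 0.6762 -0.1134 -0.3789]
  pull 1 False [-0.7285  0.3144 -0.9853] moved 0.0022
  pull 2 False [-1.1567  0.5404 -0.2661] moved 0.0051
  pull 3 False [-0.8594 -0.4222 -0.6658] moved 0.008
  pull 4 False [ 0.6619  0.0375 -0.5784] moved 0.0105
  pull 5 False [-0.4452  0.5761 -0.3763] moved 0.013
t 20.175 width 0.06280803389769171
```

Run:
```python
from act import *
pull(1,2,.006); away(1); lay(1); release(); env.reach(*grasp(0,0,.08,True))
import cv2
c=imaging.read_camera('side')["pixels"][:,:,::-1];t=imaging.read_camera('top')["pixels"][:,:,::-1]
cv2.imwrite('pics/g4.png',np.hstack([cv2.resize(c[250:300,195:245],(400,400),interpolation=cv2.INTER_CUBIC),cv2.resize(t[200:250,325:375],(400,400),interpolation=cv2.INTER_CUBIC)]))
run(0)
```

```text
pull 1 False [-0.3461  0.1121  0.6186] moved 0.0066
  pull 2 False [-0.9639 -0.4725  0.4481] moved 0.0125
t 20.975 width 0.06265381209628164
free [-1.9288  0.1936  0.4537]
hit True above nominal [-0.0003  0.0001  0.0011] t 24.5
t 28.8667 width 0.06281428690838631 base [-0.0867 -0.2584  0.2754] dF card axes [1.6281 0.8499 6.385 ] mom [0.1338 0.4777 0.0657] tcp err [0.0003 0.0003 0.0007]
  d [1.6439 0.3749 6.3311]
  d [ 0.2126  0.2713 -2.3602]
  d [ 0.5206 -0.3078 -1.9752]
shift [0.0007 0.0004 0.0009] 30.7167
  pull 1 True [ 2.4652  1.9214 -2.3154] moved 0.0006
t 30.9583 width 0.06256785742809384
avg held [ 4.7468  1.2182 -2.0093]
  pull 1 False [-1.127   3.2634 -2.766 ] moved 0.0002
  pull 2 False [-2.9562  0.4649 -2.749 ] moved 0.0027
  pull 3 False [-2.9568 -0.3868 -1.0694] moved 0.007
  pull 4 False [-1.8201 -0.539  -1.2303] moved 0.0103
  pull 5 False [-2.7277 -0.0403 -0.5176] moved 0.013
t 32.8583 width 0.06295466312696062
```

View pics/g4.png

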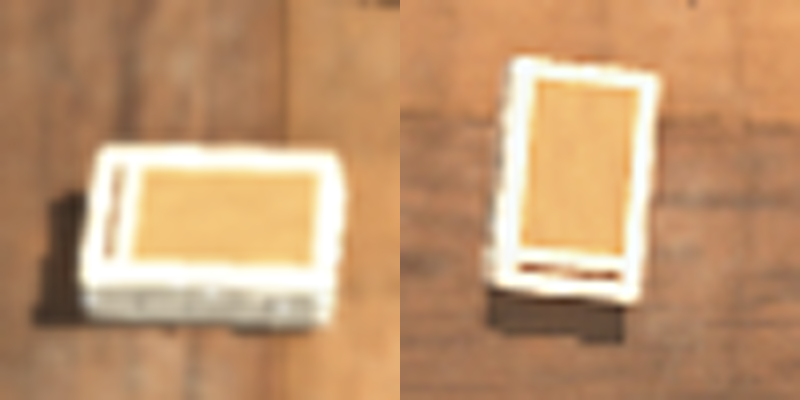

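Held force is about 0 N at stand index 1, against about 2.7 N plus a tripped limit at the other two. The middle stand is therefore the weak one. Two cards are now stacked squarely, so I'll finish the third.

Run:
```python
from act import *
pull(0,4,.006); away(0); lay(2); release(); env.reach([.42,-.1,.25],[np.pi,0,np.pi-.03]) 
import cv2
t=imaging.read_camera('top')["pixels"][:,:,::-1]; s=imaging.read_camera('side')["pixels"][:,:,::-1]
cv2.imwrite('pics/g5.png',np.hstack([cv2.resize(t[155:215,200:315],(575,300),interpolation=cv2.INTER_CUBIC),cv2.resize(t[200:250,325:361],(216,300),interpolation=cv2.INTER_CUBIC)]))
cv2.imwrite('pics/g6.png',cv2.resize(s[250:300,195:245],(400,400)))
print(status.current_time_s(),env.solve_ik(place(ST[1],[[.014,0,.055]])[0],[np.pi,0,np.pi+ST[1][2]]))
```

```text
pull 1 False [-1.8289 -0.1586  0.6484] moved 0.007
  pull 2 False [-1.401  -0.5316  0.4514] moved 0.0129
  pull 3 False [-0.9808  0.444  -0.6357] moved 0.0197
  pull 4 False [ 0.1313 -0.094  -0.419 ] moved 0.0245
t 34.4417 width 0.06310590347866334
free [-0.535  -0.5697 -0.5271]
hit True above nominal [-0.0003  0.0002  0.0011] t 38.3417
40.3417 [-0.12314353  0.50859415 -0.26426944  0.79793273  0.         -0.09385568]
```

View pics/g5.png

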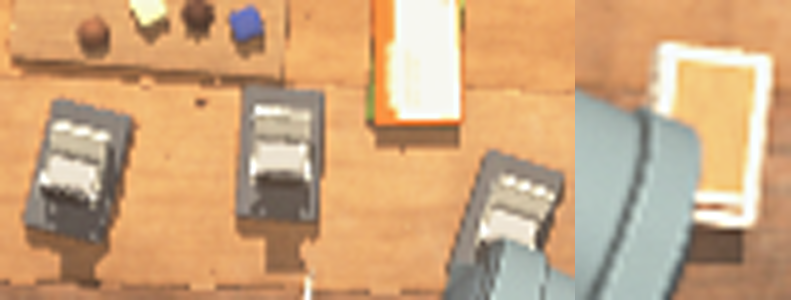

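All three stands are empty and upright, and the middle one sits at about (280,155) in the crop, unmoved. The pile carries the third card. Now I'll move the middle stand to the tray.

Run:
```python
from act import *
g=place(ST[1],[[.014,0,.055]])[0];o=[np.pi,0,np.pi+ST[1][2]]
env.reach(g+[0,0,.09],o); env.servo_line(g,o,vel=.1); hand.close_gripper(90); env.sleep(.2)
print('width',status.current_width(),f(status.current_wrist_force()))
env.servo_line(g+[0,0,.02],o,vel=.06); env.sleep(.2)
print('lift F',f(status.current_wrist_force()),f(status.current_torque()),status.current_width())
env.servo_line(g+[0,0,.16],o,vel=.2)
p=place(TRAY,[[.014,0,.059]])[0];po=[np.pi,0,np.pi+TRAY[2]]
env.reach(p+[0,0,.12],po); env.servo_line(p+[0,0,.02],po,vel=.15)
print(env.servo_line(p+[0,0,-.006],po,vel=.03,max_force=5.),f(np.array(status.current_tcp_pos())-p),status.current_time_s())
import cv2
t=imaging.read_camera('top')["pixels"][:,:,::-1]; s=imaging.read_camera('side')["pixels"][:,:,::-1]
cv2.imwrite('pics/g7.png',np.hstack([cv2.resize(t[190:250,145:205],(400,400),interpolation=cv2.INTER_CUBIC),cv2.resize(s[130:180,195:245],(400,400),interpolation=cv2.INTER_CUBIC)]))
```

```text
width 0.038459976031533616 [-1.4066 -2.4211  5.688 ]
lift F [-0.3376 -0.4692 -8.4438] [ 0.0273 -0.1677  0.0175] 0.03835626439204473
True [-0.0001 -0.0001  0.0007] 47.15
```

Contact came at the expected height, so the stand is on the tray floor. I'll release, retreat and take a final look.

Run:
```python
from act import *
env.servo_line(np.array(status.current_tcp_pos())-[0,0,.0012],vel=.02,max_force=8.)
hand.open_gripper(); p=np.array(status.current_tcp_pos()); env.servo_line(p+[0,0,.12],vel=.15)
env.move_joints([1.3,.377,.081,1.274,0,1.46]); env.sleep(.2)
import cv2
t=imaging.read_camera('top')["pixels"][:,:,::-1]; s=imaging.read_camera('side')["pixels"][:,:,::-1]
a=cv2.resize(t[155:250,145:370],(800,338),interpolation=cv2.INTER_CUBIC)
b=cv2.resize(s[140:300,190:310],(195,260),interpolation=cv2.INTER_CUBIC)
z=lambda im:cv2.resize(im,(300,260),interpolation=cv2.INTER_CUBIC)
cv2.imwrite('pics/fin.png',np.vstack([a,np.hstack([z(s[140:180,200:246]),z(s[250:292,195:243]),cv2.resize(s[155:255,225:310],(200,260))])]))
print(status.current_time_s())
```

```text
50.975
```

View pics/fin.png

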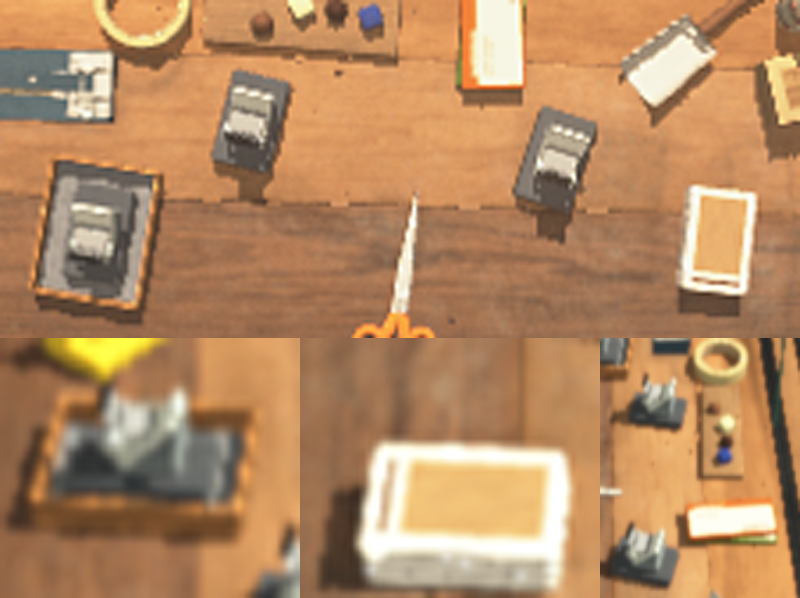

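The stand sits upright inside the tray at (95,235). The cards are square on the pile at (718,240), and the two sound stands are upright where they were, at (250,120) and (556,160). Handing in.

```bash
python3 -c "
from plant import job
print(job.finish_job())"
```

```text
the job is handed in; nothing more can be done
None
```

I handed the job in with the clock at about 51 s: the three cards lie face up and square on the pile, the weak-clipped middle stand is upright in the repair tray, and the two sound stands are upright where they were; the hand-in call returned no verdict.

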